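# Discharge on the earthing pad, then start the reading

## Task

Before starting the temperature reading, discharge static: rest the fingertips lightly on the brass dome of the earthing pad for about a second, letting it sink a little but not pushing it down to its stop. Then gently press the green key on the key rail well down, to near the end of its travel, and let it spring back up. Leave the yellow, red and blue keys alone, do not lift or shift anything on the bench, and finish clear of everything.

Things in the scene. Friction and masses are not known exactly. Their poses are not given: they have to be found in the camera images.
- earth_top (a point): Earthing pad, fixed to the bench: a brass disc 56 mm across with a gently domed top, rising 23 mm out of a round white base (86 mm across, 22 mm high, yellow rim at its foot, 90 mm across). This point is the top centre of the brass dome, 45 mm above the bench when untouched; it moves with the dome.
- earth_dome (a joint): How far the sprung brass dome is pressed straight down: 0 m at rest, stop at 0.012 m. Its spring takes about 1.5 N to start and gains 0.5 N per mm (7.5 N at the stop).
- key_green_top (a point): Top centre of the green round key, 32 mm across, 33 mm above the bench when untouched; the key rises 13 mm out of its round grey module (48 mm across, top 20 mm above the bench). Four such modules (green, yellow, red, blue, in any order) stand in a row 60 mm apart, centre to centre, on a fixed aluminium rail 260 mm by 76 mm that lies across the bench, to either side. It moves with the key.
- key_green (a joint): How far the green key is pressed straight down: 0 m at rest, stop at 0.009 m. Sprung: about 1.5 N to start, 5 N at the stop; it comes back by itself.
- key_yellow_top (a point): Top centre of the yellow round key, 32 mm across, 33 mm above the bench when untouched; the key rises 13 mm out of its round grey module (48 mm across, top 20 mm above the bench). Four such modules (green, yellow, red, blue, in any order) stand in a row 60 mm apart, centre to centre, on a fixed aluminium rail 260 mm by 76 mm that lies across the bench, to either side. It moves with the key.
- key_yellow (a joint): How far the yellow key is pressed straight down: 0 m at rest, stop at 0.009 m. Sprung: about 1.5 N to start, 5 N at the stop; it comes back by itself.
- key_red_top (a point): Top centre of the red round key, 32 mm across, 33 mm above the bench when untouched; the key rises 13 mm out of its round grey module (48 mm across, top 20 mm above the bench). Four such modules (green, yellow, red, blue, in any order) stand in a row 60 mm apart, centre to centre, on a fixed aluminium rail 260 mm by 76 mm that lies across the bench, to either side. It moves with the key.
- key_red (a joint): How far the red key is pressed straight down: 0 m at rest, stop at 0.009 m. Sprung: about 1.5 N to start, 5 N at the stop; it comes back by itself.
- key_blue_top (a point): Top centre of the blue round key, 32 mm across, 33 mm above the bench when untouched; the key rises 13 mm out of its round grey module (48 mm across, top 20 mm above the bench). Four such modules (green, yellow, red, blue, in any order) stand in a row 60 mm apart, centre to centre, on a fixed aluminium rail 260 mm by 76 mm that lies across the bench, to either side. It moves with the key.
- key_blue (a joint): How far the blue key is pressed straight down: 0 m at rest, stop at 0.009 m. Sprung: about 1.5 N to start, 5 N at the stop; it comes back by itself.
- puck: Loose standard resistor: red plastic disc 48 mm across, 18 mm high, with two small metal posts to 32 mm. Origin: centre of its underside. Bystander, stands beside the earthing pad.
- block: Loose aluminium insert: upright cylinder 44 mm across, 38 mm high, four dark dots on top. Origin: centre of its underside. Bystander, stands beside the earthing pad.
- pen: Loose blue and white pen, 8 mm wide, 140 mm long along its y axis, 11 mm high. Origin: underside, near its middle. Bystander, lies beside the key rail.
- driver: Loose small screwdriver with orange handle, 110 mm long along its y axis, 12 mm high. Origin: underside, where blade meets handle. Bystander, lies beside the key rail.
- jar: Loose small jar with white cap, 48 mm across, 45 mm high. Origin: centre of its underside. Bystander at the far side.

How it is judged:
By the outcome, as a careful person would: the job done as asked, in the order asked, and still so for the second after the job is handed in, with the robot touching nothing.
It also fails if it takes over 42 s, if anything falls off the work surface, if the arm or the gripper's body presses on something with over 40 N, if the wrist force passes 120 N, or if a joint passes its speed limit or range.

## Robot

A 6-joint arm with a two-finger parallel gripper is mounted at the origin on the work surface. World frame = base frame: x ahead of the robot, y to its left, z up, the work surface at z = 0. Lengths are in mm, angles in rad, forces in N, time in s.
With the tool pointing down it reaches from about 350 to 875 mm from the base axis. Payload 15.5 kg.
Tool frame: the origin (TCP) lies on the centre line of the jaws, within the pads' length; the fingertips stand 14 mm ahead of it and the grasp point (between the pads) lies 5 mm behind it; z points along the fingers, y is the line along which they close (so a half turn about z gives the same grasp; the last joint's range is limited). The gripper opens to 85 mm and grips with 20 to 120 N. Pads are 22 mm wide; open, the fingers measure 114 mm over their backs; the gripper's body (76 mm by 85 mm) begins 54 mm behind the grasp point. The pads swing forward as they close: fully open they stand 13 mm farther back than shut.
Start: joints at [-1.202, 0.494, 1.345, -0, 1.302, -0.096], TCP at [280.154, -558.695, 245.277] pointing down, gripper open.
Joint ranges: [-2.91, 2.91], [-0.82, 2.16], [0.22, 2.67], [-1.22, 4.37], [0.12, 2.79], [-3.08, 3.08]. Speed limits (rad/s): [1.89, 1.89, 2.57, 3.01, 3.01, 3.01].

## Interface

Orientations are given as a rotation vector (axis times angle).
In Python, from bench import get_obs, vision, bot gives the robot as it stands.
- The arm moves only by the tool drive_tool, never from a script. Its argument "series" is text: rows parted by semicolons, each of 7 numbers parted by spaces: the closure, from -1 (fully open) to 1 (shut), then the shift along the tool's x, y, z as a fraction of full scale, then the turn, a rotation vector about the tool's x, y, z as a fraction of full scale. In form: gripper tx ty tz ax ay az; .... A call has 1 to 5 rows; each row is the pose to reach, as a shift and turn from the pose commanded when the call began, along the tool's axes at that moment; what a row does not reach only later rows make up. Full scale, the value 1, is 0.3 m for a shift and pi/2 rad for a turn. A row lasts 1/8 s, in which the tool goes at most 62.5 mm and 10.7 degrees, less where a joint would pass 70% of its speed; a pose out of reach is approached as far as the arm can. A call with a number of a shift or a turn outside -1 to 1 is refused whole. A call with a gripper value outside its range is refused whole. The fingers move at their own pace and stop on an object; "newtons" is the grip in N (left out, the last holds). Time passes only in rows, so rows that repeat a pose let the fingers close. It gives the time, the measured TCP pose, the force, the opening and the grip force at its end, in the units of the state.
- get_obs(): the state, without advancing time (a new reading comes with each control period).
- vision.get_image(name): name is "side" or "top"; returns a dict with "img" (384x512x3 uint8, red, green, blue), "z_map" (384x512 float32, mm along the optical axis (not along the pixel's ray), 0 where there is no reading), "camera_matrix" (3x3 intrinsics, pixels), "eye" and "attitude" of the camera in the world. Camera axes: x right, y down, z forward; pixel columns grow to the right and rows downward; lengths in mm; the calibration is good to about 2 mm. A picture is of the moment at which its call begins.
- bot.hand_in(): hands the job in; it is judged then, once.
The state is a dict: "time": time; "joints": joint angles; "qvel": joint speeds; "joint_torque": joint torques, N m; "position": TCP position; "orientation": TCP orientation; "force": force on the tool from outside, world axes, zero at the start; "moment": the same for the moment, N m; "gripper_width": finger opening in mm; "finger_force": force on a finger pad.
Only numpy, scipy, OpenCV 4.12 (cv2) and the standard library are available. Lean on these libraries where they do the work, as an engineer would, in place of code of your own. Each camera call takes 0.05 s, during which the arm holds its last target. There are 200 camera calls.

## Working session

There is one attempt and no reset: what is moved stays moved. The work goes in short steps, Python scripts to look and compute and a tool call to move; the robot and the scene stay as the last step left them, time stands still between calls to the robot, and variables do not carry over. Pictures are saved under pics/ and viewed, at most 10 in all, crops included, and the job is handed in when it is done.

Besides the shell and the picture viewer there is one more tool, called after "Call:" as name(argument=value, ...) on one line, values as JSON. drive_tool: Moves the arm, as the interface text tells. Its arguments: {"type":"object","properties":{"series":{"type":"string"},"newtons":{"type":"number"}},"required":["series"]}

```bash
mkdir -p pics; python3 - <<'E'
from bench import get_obs, vision, bot
import cv2,numpy as np
o=get_obs();print({k:np.round(o[k],3) for k in('time','position','orientation','force','gripper_width')})
for n in("top","side"):
    d=vision.get_image(n);np.savez(f"{n}.npz",**d)
    cv2.imwrite(f"pics/{n}0.png",d["img"][...,::-1]);print(n,d["eye"],d["attitude"],d["camera_matrix"])
E
```

```text
{'time': np.float64(0.0), 'position': array([ 280.017, -558.381,  244.711]), 'orientation': array([-3.056, -0.723,  0.   ]), 'force': array([ 0.163, -1.116,  0.241]), 'gripper_width': np.float64(85.457)}
top [546.92000051  16.60528048 872.36958989] [-2.18422067  2.16664729 -0.10126706] [[359.10651866   0.         258.62974391]
 [  0.         359.10651866 187.28123584]
 [  0.           0.           1.        ]]
side [575.58150556 603.2487022  694.53943037] [-0.11455482  2.89136707 -1.12219294] [[370.12116825   0.         250.5387425 ]
 [  0.         370.12116825 197.6473121 ]
 [  0.           0.           1.        ]]
```

View pics/top0.png

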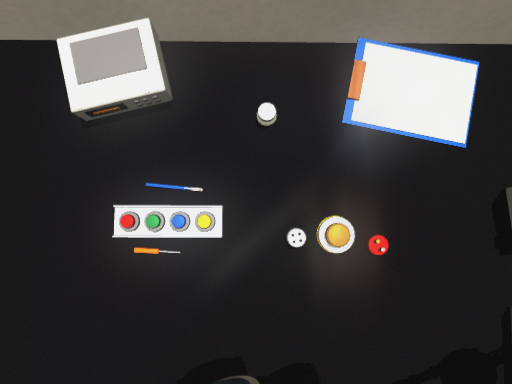

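View pics/side0.png

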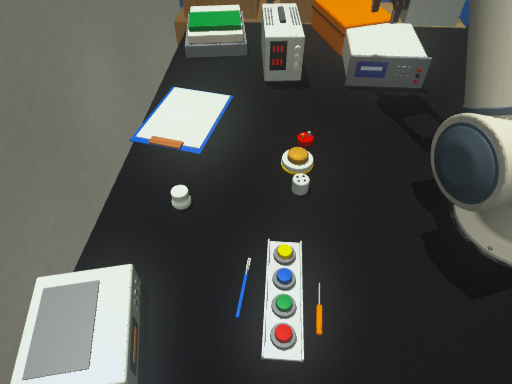

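The top view shows the brass dome at about (338,236) between the block (297,238) and the puck (378,245). The green key is at (154,222), second from left, between red and blue. The side view agrees.

```bash
cat > h.py <<'E'
import cv2,numpy as np
from scipy.spatial.transform import Rotation as R
def ray(d,uv,z):
    K=d["camera_matrix"];e=np.array(d["eye"]).ravel()
    v=R.from_rotvec(np.array(d["attitude"]).ravel()).as_matrix()@np.linalg.inv(K)@[uv[0],uv[1],1]
    return e+v*(z-e[2])/v[2]
def blob(d,lo,hi,box):
    h=cv2.cvtColor(d["img"],cv2.COLOR_RGB2HSV);m=cv2.inRange(h,lo,hi)
    q=np.zeros_like(m);x0,y0,x1,y1=box;q[y0:y1,x0:x1]=m[y0:y1,x0:x1]
    c=max(cv2.findContours(q,0,1)[0],key=cv2.contourArea)
    (x,y),_,_=(cv2.fitEllipse(c));return (x,y),cv2.contourArea(c)
E
python3 - <<'E'
from h import *
from bench import get_obs
for n,gb,bb in(("top",(140,208,168,236),(322,220,354,250)),("side",(268,290,298,318),(284,144,312,164))):
    d=np.load(n+".npz")
    for nm,lo,hi,b,z in(("green",(45,100,40),(85,255,255),gb,33),("brass",(10,120,60),(24,255,255),bb,40)):
        uv,a=blob(d,lo,hi,b);print(n,nm,np.round(uv,1),a,ray(d,uv,z).round(1))
o=get_obs();print(R.from_rotvec(o["orientation"]).as_matrix().round(3))
d=np.load("top.npz")
for p in((129,221),(204,221)):print(ray(d,p,33).round(1))
E
```

```text
top green [152.6 220.8] 121.5 [543.5 261.4  33. ]
top brass [337.5 234.6] 414.0 [ 515.3 -166.9   40. ]
side green [283.6 302.6] 191.5 [545.4 268.5  33. ]
side brass [297.6 155. ] 267.5 [ 518.  -156.2   40. ]
[[ 0.894  0.448 -0.   ]
 [ 0.448 -0.894  0.001]
 [ 0.    -0.001 -1.   ]]
[542.6 316.3  33. ]
[544.  141.9  33. ]
```

Call:
drive_tool(series="1 0.65 -0.4 0 0 0 0;1 0.65 -0.4 0 0 0 0;1 0.65 -0.4 0 0 0 0;1 0.65 -0.4 0 0 0 0;1 0.65 -0.4 0 0 0 0", newtons=20)

```text
time: 0.72
position: [401.7, -361.6, 245.2]
orientation: [-3.055, -0.728, 0.0]
force: [-0.5, -0.3, -0.3]
gripper_width: 0.3
finger_force: 0.0
```

Call:
drive_tool(series="1 0.64 -0.41 0.4 0 0 0;1 0.64 -0.41 0.4 0 0 0;1 0.64 -0.41 0.4 0 0 0;1 0.64 -0.41 0.4 0 0 0;1 0.64 -0.41 0.4 0 0 0")

```text
time: 1.35
position: [517.4, -165.7, 123.2]
orientation: [-3.054, -0.727, 0.004]
force: [-0.3, -1.3, -0.3]
gripper_width: 0.1
finger_force: 0.0
```

```bash
cat > look.py <<'E'
import sys;from h import *
from bench import get_obs, vision
u,v,w,tag=int(sys.argv[1]),int(sys.argv[2]),60,sys.argv[3]
o=get_obs();print({k:np.round(o[k],2).tolist() for k in('time','position','orientation','force','gripper_width')})
d=vision.get_image("side");np.savez(tag+".npz",**d)
c=d["img"][v-w:v+w,u-w:u+w,::-1];cv2.imwrite(f"pics/{tag}.png",cv2.resize(c,(600,600),interpolation=cv2.INTER_CUBIC))
K=d["camera_matrix"]
for z in(-14,0):
    p=o["position"]+np.array([0,0,z]);q=R.from_rotvec(np.array(d["attitude"]).ravel()).inv().apply(p-np.array(d["eye"]).ravel());q=K@q;print("proj",(q/q[2])[:2].round(1))
E
python3 look.py 298 150 s1
```

```text
{'time': 1.35, 'position': [517.35, -165.75, 123.22], 'orientation': [-3.05, -0.73, 0.0], 'force': [-0.3, -1.25, -0.29], 'gripper_width': 0.09}
proj [300.1 132. ]
proj [300.6 127.5]
```

View pics/s1.png

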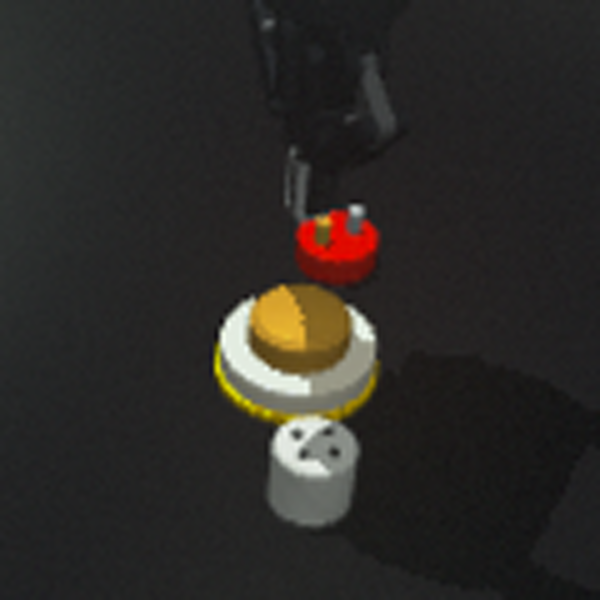

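Close view: fingertip at about full-image pixel (299,133), where the calibration predicts it (300,132). The dome's top face is centred at about (298.2,153.5).

```bash
python3 - <<'E'
from h import *
d=np.load("s1.npz")
for uv in((298.2,153.5),(298.2,152.5)):print(ray(d,uv,43).round(1))
d=np.load("top.npz");print(ray(d,(338,235.5),43).round(1))
E
```

```text
[ 516.5 -159.    43. ]
[ 516.5 -163.1   43. ]
[ 513.4 -167.3   43. ]
```

Call:
drive_tool(series="1 -0.003 -0.006 0.08 0 0 0;1 -0.003 -0.006 0.14 0 0 0;1 -0.003 -0.006 0.18 0 0 0;1 -0.003 -0.006 0.19 0 0 0;1 -0.003 -0.006 0.19 0 0 0")

```text
time: 2.02
position: [515.7, -167.3, 68.7]
orientation: [3.057, 0.723, 0.001]
force: [0.4, 0.1, 0.7]
gripper_width: 0.1
finger_force: 0.0
```

Call:
drive_tool(series="1 0 0 0.005 0 0 0;1 0 0 0.01 0 0 0;1 0 0 0.015 0 0 0;1 0 0 0.02 0 0 0;1 0 0 0.025 0 0 0")

```text
time: 2.65
position: [515.6, -166.8, 60.7]
orientation: [3.057, 0.724, 0.0]
force: [-0.4, 0.0, 0.1]
gripper_width: 0.1
finger_force: 0.0
```

Call:
drive_tool(series="1 0.004 -0.008 0 0 0 0;1 0.004 -0.008 0.006 0 0 0;1 0.004 -0.008 0.011 0 0 0;1 0.004 -0.008 0.016 0 0 0;1 0.004 -0.008 0.021 0 0 0")

```text
time: 3.28
position: [515.6, -164.1, 54.4]
orientation: [-3.057, -0.723, -0.0]
force: [0.6, 3.1, 3.5]
gripper_width: 0.1
finger_force: 1.7
```

Call:
drive_tool(series="1 0 0 0 0 0 0;1 0 0 0 0 0 0;1 0 0 0 0 0 0;1 0 0 0 0 0 0")

```text
time: 3.78
position: [515.6, -164.1, 54.5]
orientation: [3.057, 0.724, 0.0]
force: [-0.2, 2.4, 3.3]
gripper_width: 0.1
finger_force: 1.6
```

Call:
drive_tool(series="1 0 0 0 0 0 0;1 0 0 0 0 0 0;1 0 0 0 0 0 0;1 0 0 0 0 0 0")

```text
time: 4.28
position: [515.6, -164.1, 54.5]
orientation: [3.057, 0.724, 0.0]
force: [0.4, 1.8, 3.1]
gripper_width: 0.3
finger_force: 1.6
```

Call:
drive_tool(series="1 0 0 -0.03 0 0 0;1 0 0 -0.1 0 0 0;1 0 0 -0.22 0 0 0;1 0 0 -0.22 0 0 0")

```text
time: 4.78
position: [516.7, -164.8, 123.0]
orientation: [3.054, 0.723, 0.005]
force: [-0.4, -0.7, -0.2]
gripper_width: -0.5
finger_force: 0.0
```

Call:
drive_tool(series="1 0.36 -0.62 0 0 0 0;1 0.36 -0.62 0 0 0 0;1 0.36 -0.62 0 0 0 0;1 0.36 -0.62 0 0 0 0;1 0.36 -0.62 0 0 0 0")

```text
time: 5.4
position: [528.3, 52.3, 120.0]
orientation: [-3.056, -0.728, 0.001]
force: [0.1, -0.1, 0.4]
gripper_width: 0.7
finger_force: 0.0
```

Call:
drive_tool(series="1 0.36 -0.62 0 0 0 0;1 0.36 -0.62 0 0 0 0;1 0.36 -0.62 0 0 0 0;1 0.36 -0.62 0 0 0 0;1 0.36 -0.62 0 0 0 0")

```text
time: 6.02
position: [541.9, 266.0, 120.0]
orientation: [3.056, 0.726, -0.0]
force: [0.1, -0.4, 0.5]
gripper_width: -0.4
finger_force: 0.0
```

```bash
python3 look.py 284 280 s2
```

```text
{'time': 6.02, 'position': [541.95, 266.02, 119.98], 'orientation': [3.06, 0.73, -0.0], 'force': [0.1, -0.45, 0.45], 'gripper_width': -0.37}
proj [287.9 282.4]
proj [288.4 278.4]
```

View pics/s2.png

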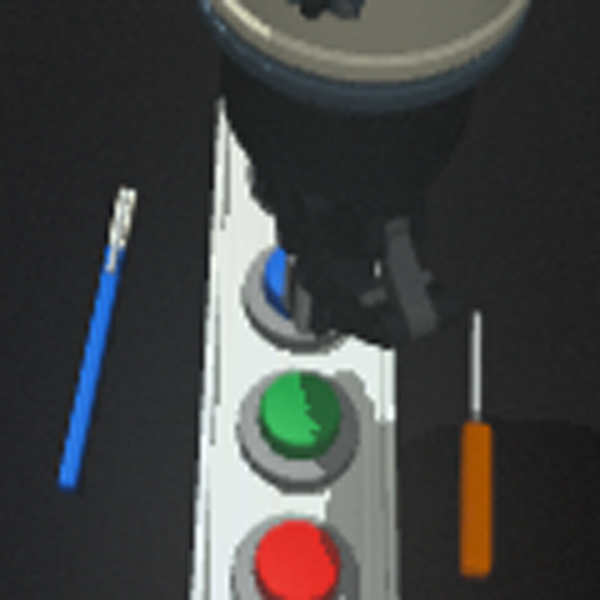

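Close view: the green key's top is centred at about (284.2,301.4), which puts it near (544, 265). It needs only a small correction.

Call:
drive_tool(series="1 0.004 0.006 0.1 0 0 0;1 0.004 0.006 0.17 0 0 0;1 0.004 0.006 0.21 0 0 0;1 0.004 0.006 0.22 0 0 0;1 0.004 0.006 0.22 0 0 0")

```text
time: 6.7
position: [544.1, 263.9, 54.9]
orientation: [3.057, 0.723, 0.001]
force: [-0.5, 0.4, 0.5]
gripper_width: 0.1
finger_force: 0.0
```

Call:
drive_tool(series="1 0 0 0.005 0 0 0;1 0 0 0.01 0 0 0;1 0 0 0.015 0 0 0;1 0 0 0.02 0 0 0;1 0 0 0.025 0 0 0")

```text
time: 7.32
position: [543.8, 264.2, 46.9]
orientation: [-3.057, -0.724, -0.0]
force: [-0.0, 0.2, 2.0]
gripper_width: 0.2
finger_force: 0.7
```

Call:
drive_tool(series="1 0 0 0.005 0 0 0;1 0 0 0.01 0 0 0;1 0 0 0.015 0 0 0;1 0 0 0.02 0 0 0;1 0 0 0.02 0 0 0")

```text
time: 7.95
position: [543.8, 264.2, 40.9]
orientation: [-3.057, -0.723, 0.0]
force: [-1.0, 0.4, 3.3]
gripper_width: 0.0
finger_force: 1.8
```

Depth is about 6 mm. I'll go 2 mm further.

Call:
drive_tool(series="1 0 0 0.004 0 0 0;1 0 0 0.007 0 0 0;1 0 0 0.007 0 0 0")

```text
time: 8.32
position: [543.8, 264.2, 38.9]
orientation: [-3.057, -0.723, -0.0]
force: [-1.5, -0.1, 4.6]
gripper_width: -0.1
finger_force: 2.2
```

Call:
drive_tool(series="1 0 0 0.0015 0 0 0;1 0 0 0.0015 0 0 0")

```text
time: 8.57
position: [543.8, 264.2, 38.4]
orientation: [-3.057, -0.724, -0.0]
force: [-2.0, 1.3, 4.5]
gripper_width: 0.3
finger_force: 2.3
```

Call:
drive_tool(series="1 0 0 -0.03 0 0 0;1 0 0 -0.1 0 0 0;1 0 0 -0.3 0 0 0;1 0 0 -0.5 0 0 0;1 0 0 -0.5 0 0 0")

```text
time: 9.2
position: [545.9, 265.0, 193.6]
orientation: [-3.056, -0.723, -0.013]
force: [1.0, 0.3, -0.6]
gripper_width: 0.2
finger_force: 0.0
```

Call:
drive_tool(series="1 -0.3 0.5 0 0 0 0;1 -0.3 0.5 0 0 0 0;1 -0.3 0.5 0 0 0 0;1 -0.3 0.5 0 0 0 0;1 -0.3 0.5 0 0 0 0")

```text
time: 9.82
position: [530.4, 89.9, 188.2]
orientation: [-3.057, -0.723, 0.001]
force: [0.7, 0.0, -0.3]
gripper_width: 0.2
finger_force: 0.0
```

```bash
python3 - <<'E'
from bench import get_obs,vision
import cv2
d=vision.get_image("side");cv2.imwrite("pics/end.png",d["img"][...,::-1])
E
```

```text
(no output)
```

View pics/end.png

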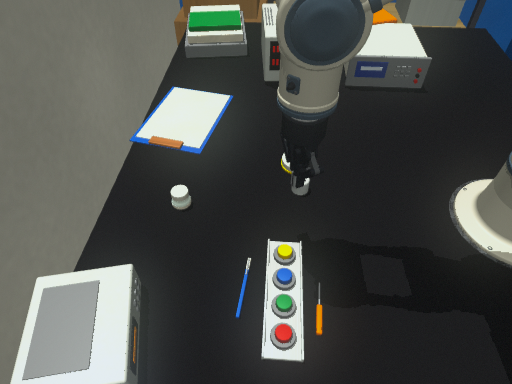

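The rail, keys, pen (243,287), driver (319,308) and jar (180,197) look unchanged, and the arm is clear at about 188 mm height. The arm partly hides the pad and the block in this view.

```bash
python3 -c "
from bench import bot
print(bot.hand_in())"
```

```text
the job is handed in; nothing more can be done
None
```

I rested the fingertips on the brass dome for just over a second (about 4 mm of its 12 mm travel), then pressed the green key about 8.4 mm of its 9 mm and released it; the job is handed in at about 10 s with the arm clear of everything and nothing seen to have moved, though the arm partly hid the pad and block in the last picture.

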